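# Reset the length stop of a knife-grinding jig

## Task

Set the sliding stop on the grinding jig to the steel knife blank lying in its channel: slacken the clamp knob completely, slide the stop gently towards the blank until the blank is held snug with no play between the stop and the end post on its side, then turn the knob up tight again so that the stop is firmly clamped there. The blank may lie on either side of the stop; leave the wooden handle scale on the other side and the things on the bench where they are, and do not ram the blank.

Things in the scene. Friction and masses are not known exactly. Their poses are not given: they have to be found in the camera images.
- jig: Fixed steel jig, base plate 150 x 540 x 14 mm. Origin: centre of the underside; y runs along the jig, x across it. Guide rail 30 mm wide at x = -35 mm, top at z = 34 mm; its end blocks, beyond y = +-257 mm, reach z = 44 mm. Work channel 40 mm wide at x = +35 mm, floor at z = 14 mm, side lips 8 mm high, closed by an end post at each end.
- post_left (a point): Foot of the inner face of the end post at the channel's +y end (jig x 35, y +255, z 14 mm); posts are 28 mm high. Axes as the jig's.
- post_right (a point): The same for the end post at the -y end (jig y -255 mm).
- stop_mid (a point): Aluminium sliding stop. This point: centre of the top of its main block (60 x 80 x 38 mm, jig z 36 to 74 mm, jig x -35 mm); axes as the jig's. A nose as long (80 mm in y) reaches over the channel to jig x +52 mm, top z 56 mm, and down to 1.5 mm above its floor. So the stop's faces lie 40 mm from this point along y; the main block's y faces can be pushed with closed fingertips.
- carriage (a joint): Position of the stop along the jig's y (m), 0 at mid-length, range -0.12 to 0.12, starting within 0.03 of 0. With the clamp slack it slides with about 3 N of friction; clamped, it holds against roughly half the clamping force.
- knob_grip (a point): Clamp knob: black bar 72 x 16 mm, 22 mm high (jig z 82 to 104 mm), turning about the upright axis through the middle of the stop; it never reaches past the stop's y faces. This point: on the axis, jig z 99 mm, a good TCP height for a grip across the 16 mm (fingertips up to 19 mm lower clear the block); x along the bar, z up. Below it: a 22 mm stem, a 36 mm washer 2 mm high.
- knob_axis (a point): Foot of the knob's axis on the block's top (jig z 74 mm), turning with the knob. Clockwise from above tightens. The bar's heading when tight differs from start to start. It starts clamped, 0.2 to 1.1 rad short of its solid tight end; 1.8 rad anticlockwise from there is always slack; the solid slack end comes after 1.5 to 2.4 rad. It stays where it is left and may need regrasping.
- pad: Clamp pad inside the stop, hidden, pressed on the rail by the knob (origin on the knob's axis). Tight end to slack end is 2.6 rad of knob. Over the last 1.9 rad before the tight end the clamping force grows from 0 to nearly 60 N (31 N per rad); the knob turns with 0.15 to 0.4 N m all along, and well over 1 N m is felt at the tight end: turned up to there it is firm. Firm means 45 N or more.
- blank: Loose steel knife blank, 36 mm wide (x), 140 mm long (y), 6 mm thick, 0.2 kg or so, flat in the channel. Origin: middle of its length, underside; its ends are at y = +-70 mm, the point towards +y (18 to 20 mm wide at the end), the narrower tang with three holes towards -y. It starts 5 to 20 mm short of its end post, on either side of the stop.
- scale: Loose brown wooden handle scale, 36 x 120 x 18 mm (length along y), in the channel on the other side of the stop. Origin: centre of its underside.
- wheel: Loose spare grinding wheel, 140 mm in diameter, 22 mm thick, lying on the bench; origin at the centre of its underside. To be left alone.
- jar: Loose jar of compound, 70 mm in diameter, 90 mm high, upright; origin at the centre of its base. To be left alone.
- wrench: Loose steel wrench, 190 mm long, lying on the bench; origin at the middle of its underside. To be left alone.
There are look-alikes about, which are no part of the job. Leave any pink or turquoise look-alike of the blank alone.

How it is judged:
By the outcome, as a careful person would: the job done as asked, in the order asked, and still so for the second after the job is handed in, with the robot touching nothing.
It also fails if it takes over 72 s, if anything falls off the work surface, if the arm or the gripper's body presses on something with over 40 N, if the wrist force passes 120 N, or if a joint passes its speed limit or range.

## Robot

A 7-joint arm with a two-finger parallel gripper is mounted at the origin on the work surface. World frame = base frame: x ahead of the robot, y to its left, z up, the work surface at z = 0. Lengths are in m, angles in degrees, forces in N, time in s.
With the tool pointing down it reaches from about 0.35 to 0.9 m from the base axis. Payload 19.9 kg.
Tool frame: the origin (TCP) lies between the finger pads, 19 mm behind the fingertips; this is the grasp point; z points along the fingers, y is the line along which they close (so a half turn about z gives the same grasp; the last joint's range is limited). The gripper opens to 85 mm and grips with 20 to 120 N. Pads are 22 mm wide; open, the fingers measure 114 mm over their backs; the gripper's body (76 mm by 85 mm) begins 54 mm behind the grasp point. The pads swing forward as they close: fully open they stand 13 mm farther back than shut.
Start: joints at [-72.393, 23.915, -0.59, 92.452, 0.269, 63.638, -3.037], TCP at [0.214, 0.587, 0.25] pointing down, gripper open.
Joint ranges: [-161.28, 161.28], [-22.2, 115.67], [-73.04, 71.86], [3.21, 147.25], [-68.34, 248.33], [10.77, 114.83], [-161.83, 161.83]. Speed limits (degrees/s): [108.29, 108.29, 136.94, 136.94, 172.46, 172.46, 172.46].

## Interface

Orientations are given as a 3x3 rotation matrix whose columns are the frame's x, y, z axes.
In Python, from cell import ctrl, vision, nets gives the robot as it stands.
- The arm moves only by the tool arm_command, never from a script. Its argument "series" is a list of rows, each a list of 3 entries, a list of its own where there are three numbers: the shift along the tool's x, y, z in mm, then the turn, a rotation vector about the tool's x, y, z in degrees, then the finger opening in mm, from 0 to 85.4. A call has 1 to 12 rows; each row shifts and turns the commanded pose from where the row before left it, along the tool's axes as they then stand; what a row does not reach is not made up. A row lasts 1/10 s, in which the tool goes at most 50 mm and 8.59 degrees, less where a joint would pass 70% of its speed; a pose out of reach is approached as far as the arm can. A call is refused whole if a number of a shift passes 50 or a number of a turn 8.59, either way. A call with a gripper value outside its range is refused whole. The fingers move at their own pace and stop on an object; "squeeze" is the grip in N (left out, the last holds). Time passes only in rows, so rows that do not move let the fingers close. It gives the time, the measured TCP pose, the force, the opening and the grip force at its end, in the units of the state.
- ctrl.get_state(): the state, without advancing time (a new reading comes with each control period).
- vision.get_image(name): name is "scene" or "top"; returns a dict with "color" (400x640x3 uint8, red, green, blue), "depth" (400x640 float32, m along the optical axis (not along the pixel's ray), 0 where there is no reading), "K" (3x3 intrinsics, pixels), "eye" and "rotation" of the camera in the world. Camera axes: x right, y up, looking along -z (the intrinsics and any distortion apply to the point x, -y, -z); pixel columns grow to the right and rows downward; lengths in m; the calibration is good to about 2 mm. A picture is of the moment at which its call begins.
- ctrl.hand_in(): hands the job in; it is judged then, once.
Trained networks look in a picture, given as the dict that the camera call returned (one of the last four; its "shot" number tells which), for a name from the list of things; names that differ only in an ending like _2 or _b are one class to them, and where a whole thing is asked for, a point or a joint stands for the part that bears it (a point fixed in the world has none). Each returns a list of dicts, best first, with "score" (0 to 1); they miss things now and then, are a little off and sometimes report something else, mostly with a low value. They report only what shows in the picture. A call takes as long as a camera call. They do not tell look-alikes from the thing itself.
- nets.cut_out(picture, label): "mask" (400x640 bool, what is visible of it) and "rect" ([left, top, right, bottom] in pixels, round what is visible of it).
The state is a dict: "time": time; "joint_positions": joint angles; "qvel": joint speeds; "joint_torque": joint torques, N m; "tcp_pos": TCP position; "orientation": TCP orientation; "wrist_force": force on the tool from outside, world axes, zero at the start; "ft_torque": the same for the moment, N m; "width": opening from 0.0 (shut) to 1.0 (fully open); "finger_force": force on a finger pad.
Only numpy, scipy, OpenCV 4.12 (cv2) and the standard library are available. Lean on these libraries where they do the work, as an engineer would, in place of code of your own. Each camera call takes 0.05 s, during which the arm holds its last target. There are 200 camera calls.

## Working session

There is one attempt and no reset: what is moved stays moved. The work goes in short steps, Python scripts to look and compute and a tool call to move; the robot and the scene stay as the last step left them, time stands still between calls to the robot, and variables do not carry over. Pictures are saved under pics/ and viewed, at most 10 in all, crops included, and the job is handed in when it is done.

Besides the shell and the picture viewer there is one more tool, called after "Emit:" as name(argument=value, ...) on one line, values as JSON. arm_command: Moves the arm, as the interface text tells. Its arguments: {"type":"object","properties":{"series":{"type":"array"},"squeeze":{"type":"number"}},"required":["series"]}

```bash
mkdir -p pics; ls; cat > h.py <<'E'
import numpy as np, cv2
from cell import ctrl, vision, nets
def world(p,u,v,d=None,z=None):
    K=np.array(p["K"]);r=np.array([(u-K[0,2])/K[0,0],-(v-K[1,2])/K[1,1],-1.0])
    R=np.array(p["rotation"]);e=np.array(p["eye"]);r=R@r
    return e+r*(d if d is not None else (z-e[2])/r[2])
def cloud(p):
    v,u=np.mgrid[:400,:640];K=np.array(p["K"]);d=p["depth"]
    c=np.stack([(u-K[0,2])/K[0,0]*d,-(v-K[1,2])/K[1,1]*d,-d],-1)
    return c@np.array(p["rotation"]).T+np.array(p["eye"])
def save(p,n,box=None,s=1):
    im=p["color"][...,::-1]
    if box: im=im[box[1]:box[3],box[0]:box[2]]
    cv2.imwrite("pics/"+n,cv2.resize(im,None,fx=s,fy=s,interpolation=cv2.INTER_CUBIC))
E
python3 - <<'E'
from h import *
s=ctrl.get_state();print(s)
for n in("scene","top"):
    p=vision.get_image(n);save(p,n+"0.png");print(n,p["shot"],p["K"],p["eye"],p["rotation"],[k for k in p])
    np.save("pics/"+n,p,allow_pickle=True)
    for l in("jig","stop_mid","knob_grip","blank","scale"):
        for r in nets.cut_out(p,l)[:4]: print(l,round(r["score"],2),r["rect"],r["mask"].sum(), np.round(np.median(cloud(p)[r["mask"]],0),3))
E
```

```text
pics
{'time': 0.0, 'joint_positions': array([-72.39164234,  23.94912627,  -0.58981265,  92.48727094,
         0.268773  ,  63.6374885 ,  -3.03657067]), 'qvel': array([ 0.01753524, -0.01847241, -0.13718577, -0.00864893,  0.00566031,
        0.07118406, -0.03028513]), 'joint_torque': array([-2.96838858e-03, -8.64443994e+01,  6.77226819e-01, -4.34907639e+01,
        1.90188980e-02,  7.46359932e-03, -3.16374468e-06]), 'tcp_pos': array([0.21351651, 0.58703748, 0.24933563]), 'orientation': array([[-9.39774755e-01,  3.41794219e-01, -3.48020862e-04],
       [ 3.41794385e-01,  9.39773971e-01, -1.21695594e-03],
       [-8.88875569e-05, -1.26261604e-03, -9.99999199e-01]]), 'wrist_force': array([ 0.63351042, -0.14651288, -0.01497692]), 'ft_torque': array([-0.01951789,  0.04162005,  0.03862639]), 'finger_force': 0.0, 'width': 0.9975193955292855}
scene 1 [[363.34730246   0.         321.36790818]
 [  0.         363.34730246 198.93008133]
 [  0.           0.           1.        ]] [ 1.30687575 -0.0382309   0.95884194] [[ 0.06106368 -0.7571624   0.6503663 ]
 [ 0.99811663  0.05015019 -0.03532906]
 [-0
[... 764 characters left out ...]
1.57120438] [[ 0.02947752  0.99445114 -0.10098521]
 [-0.99956366  0.02951731 -0.00110049]
 [ 0.00188642  0.10097359  0.99488732]] ['color', 'depth', 'K', 'eye', 'rotation', 'shot']
jig 0.73 [240.1, 166.9, 391.8, 236.7] 5131 [0.539 0.008 0.02 ]
jig 0.54 [153.6, 165.6, 194.8, 204.6] 1172 [0.594 0.538 0.022]
stop_mid 0.79 [305.9, 182.0, 334.7, 222.6] 739 [0.539 0.003 0.069]
knob_grip 0.65 [307.9, 202.1, 326.3, 214.8] 106 [0.512 0.011 0.104]
blank 0.85 [255.4, 171.0, 293.6, 187.5] 285 [0.618 0.172 0.021]
blank 0.83 [253.2, 120.6, 279.3, 151.2] 291 [0.783 0.202 0.006]
blank 0.82 [263.2, 253.9, 299.8, 273.4] 301 [0.319 0.139 0.007]
scale 0.88 [347.8, 192.7, 381.0, 209.7] 349 [ 0.547 -0.167  0.032]
```

View pics/scene0.png

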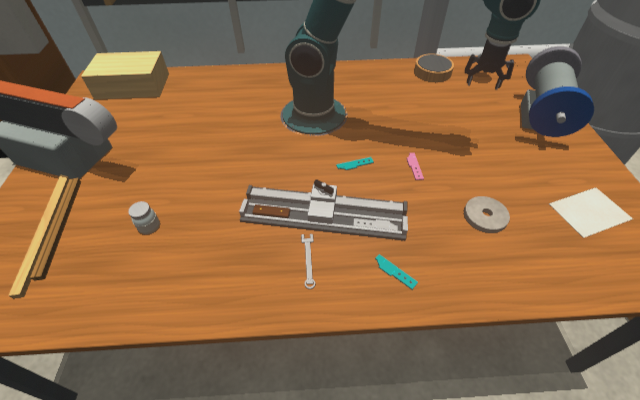

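View pics/top0.png

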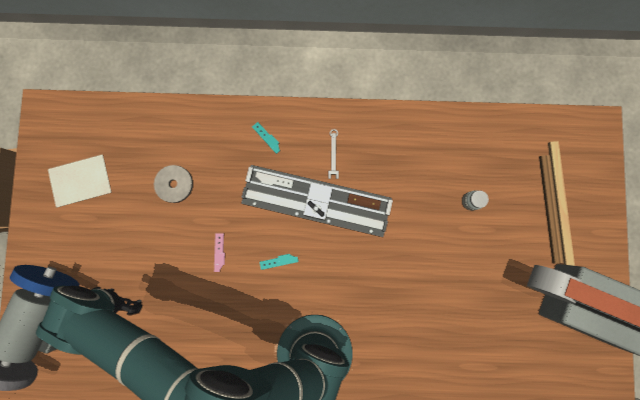

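```bash
python3 - <<'E'
from h import *
ps={n:np.load(f"pics/{n}.npy",allow_pickle=True).item() for n in("scene","top")}
save(ps["scene"],"crop1.png",(235,165,415,245),4)
A=[];
for n,p in ps.items():
    C=cloud(p);X,Y,Z=C[...,0],C[...,1],C[...,2]
    near=(X>.4)&(X<.7)&(abs(Y)<.32)
    # heights
    zz=Z[near&(Z>.005)&(Z<.13)];h,e=np.histogram(zz,bins=np.arange(.005,.13,.003));print(n,dict(zip(np.round(e[:-1],3).tolist(),h.tolist())))
    def mr(name,m):
        P=C[m].astype(float)
        if len(P)<10: print(name,len(P));return
        r=cv2.minAreaRect((P[:,:2]*1000).astype(np.float32))
        print(name,len(P),[np.round(t,1) for t in r],"z",np.round(np.median(P[:,2]),4))
    knob=near&(Z>.097)&(Z<.112)&(abs(X-.52)<.07)&(abs(Y)<.08);mr("knob",knob)
    blk=near&(Z>.069)&(Z<.079)&(abs(X-.52)<.07)&(abs(Y)<.09);mr("block",blk)
    mr("nose",near&(Z>.052)&(Z<.06)&(abs(Y)<.09))
    mr("jig",near&(Z>.009)&(Z<.112))
    rail=near&(Z>.031)&(Z<.0385)&(X<.57);mr("rail",rail)
    P=C[rail];
E
```

```text
scene {0.005: 558, 0.008: 169, 0.011: 350, 0.014: 1085, 0.017: 765, 0.02: 620, 0.023: 606, 0.026: 191, 0.029: 195, 0.032: 469, 0.035: 668, 0.038: 149, 0.041: 99, 0.044: 108, 0.047: 33, 0.05: 17, 0.053: 61, 0.056: 217, 0.059: 138, 0.062: 22, 0.065: 17, 0.068: 19, 0.071: 27, 0.074: 137, 0.077: 54, 0.08: 4, 0.083: 5, 0.086: 11, 0.089: 9, 0.092: 13, 0.095: 13, 0.098: 12, 0.101: 24, 0.104: 45, 0.107: 23, 0.11: 0, 0.113: 0, 0.116: 0, 0.119: 0, 0.122: 0, 0.125: 0}
knob 107 [array([514.8,  12.7]), array([69.9, 17.9]), np.float64(51.4)] z 0.1051
block 226 [array([514.7,  11.9]), array([81.5, 60.3]), np.float64(81.3)] z 0.0757
nose 365 [array([553. ,   4.2]), array([ 80. , 106.6]), np.float64(78.4)] z 0.0577
jig 6311 [array([587.5,   2.3]), array([539.6, 234.2]), np.float64(78.3)] z 0.024
rail 1190 [array([548.7,   6. ]), array([525.1, 119.6]), np.float64(78.9)] z 0.0354
top {0.005: 868, 0.008: 475, 0.011: 761, 0.014: 966, 0.017: 737, 0.02: 456, 0.023: 276, 0.026: 177, 0.029: 295, 0.032: 414, 0.035: 385, 0.038: 188, 0.041: 88, 0.044: 56, 0.047: 35, 0.05: 59, 0.053: 100, 0.056: 127, 0.059: 66, 0.062: 16, 0.065: 8, 0.068: 27, 0.071: 72, 0.074: 93, 0.077: 59, 0.08: 21, 0.083: 1, 0.086: 2, 0.089: 4, 0.092: 2, 0.095: 0, 0.098: 13, 0.101: 22, 0.104: 30, 0.107: 24, 0.11: 3, 0.113: 1, 0.116: 0, 0.119: 0, 0.122: 0, 0.125: 0}
knob 91 [array([512.4,   9.4]), array([69.6, 15.9]), np.float64(49.6)] z 0.105
block 227 [array([512.2,   8.7]), array([79.2, 59.7]), np.float64(78.3)] z 0.0748
nose 288 [array([542.2,   2.7]), array([ 79.7, 121.5]), np.float64(78.6)] z 0.0563
jig 5895 [array([552.5,   1.1]), array([293.2, 635.8]), np.float64(0.1)] z 0.0209
rail 913 [array([537.4,   3.4]), array([530.1, 116.9]), np.float64(81.2)] z 0.0345
```

View pics/crop1.png

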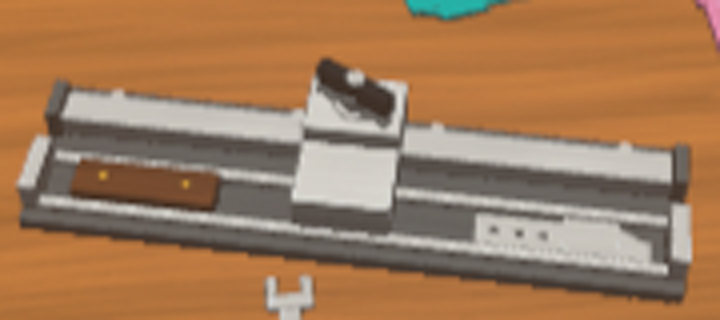

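```bash
cat >> h.py <<'E'
def hold(tgt,h):
    """shift in tool axes (mm) to target TCP and turn about tool z (deg) to heading h of tool x"""
    s=ctrl.get_state();R=np.array(s["orientation"]);d=R.T@(np.array(tgt)-s["tcp_pos"])*1000
    a=np.degrees(np.arctan2(R[1,0],R[0,0]));t=(a-h+180)%360-180
    print("t",round(s["time"],2),"tcp",np.round(s["tcp_pos"],4),"head",round(a,2),"shift",np.round(d,1),"turn z",round(t,2),"F",np.round(s["wrist_force"],1),"T",np.round(s["ft_torque"],2),"q7",round(s["joint_positions"][6],1),"w",round(s["width"],3),"ff",round(s["finger_force"],1), "tilt",np.round(R[:2,2],4))
E
python3 -c "
from h import *
hold((.5135,.011,.25),50.5)"
```

```text
t 0.6 tcp [0.2136 0.5873 0.25  ] head 160.02 shift [-478.8 -439.1    0. ] turn z 109.52 F [-0.4  0.2 -0.2] T [-0.02 -0.05  0.  ] q7 -3.0 w 0.995 ff 0.0 tilt [ 0.     -0.0001]
```

The crop shows a grey blank with three tang holes at crop (475–655, 240), which is scene (375,223). Its point is towards +y, and the brown scale is at scene (268,211).

Possible confusions with the blank:
- turquoise (355,163)
- turquoise (396,272)
- pink (415,166)

I choose the steel-grey one in the channel. The stop has to move towards +y.

Emit:
arm_command(series=[[[-34,-31,0],[0,0,0],85],[[-34,-31,0],[0,0,0],85],[[-34,-31,0],[0,0,0],85],[[-34,-31,0],[0,0,0],85],[[-34,-31,0],[0,0,0],85],[[-34,-31,0],[0,0,0],85],[[-34,-31,0],[0,0,0],85],[[-34,-31,0],[0,0,0],85],[[-34,-31,0],[0,0,0],85],[[-34,-31,0],[0,0,0],85],[[-34,-31,0],[0,0,0],85],[[-34,-31,0],[0,0,0],85]])

```text
time: 1.8
tcp_pos: [0.4705, 0.0965, 0.2504]
orientation: [[-0.94, 0.342, 0.001], [0.342, 0.94, 0.0], [-0.001, 0.001, -1.0]]
wrist_force: [0.8, 1.7, 0.1]
width: 0.996
finger_force: 0.0
```

Emit:
arm_command(series=[[[-35,-33,0],[0,0,0],85],[[-35,-33,0],[0,0,0],85],[[0,0,0],[0,0,8.5],85],[[0,0,0],[0,0,8.5],85],[[0,0,0],[0,0,8.5],85],[[0,0,0],[0,0,8.5],85],[[0,0,0],[0,0,8.5],85],[[0,0,0],[0,0,8.5],85],[[0,0,0],[0,0,8.5],85],[[0,0,0],[0,0,8.5],85],[[0,0,0],[0,0,8.5],85],[[0,0,0],[0,0,8.5],85]])

```text
time: 3.0
tcp_pos: [0.5131, 0.0124, 0.2501]
orientation: [[0.264, 0.964, 0.0], [0.964, -0.264, 0.0], [0.0, 0.0, -1.0]]
wrist_force: [-0.3, 0.0, 0.4]
width: 0.994
finger_force: 0.0
```

```bash
python3 -c "
from h import *
hold((.5135,.011,.1),50.5)"
```

```text
t 3.0 tcp [0.5131 0.0124 0.2501] head 74.67 shift [ -1.3   0.7 150.1] turn z 24.17 F [-0.3  0.   0.4] T [ 0.   -0.03 -0.04] q7 -10.7 w 0.994 ff 0.0 tilt [0.0003 0.0001]
```

Emit:
arm_command(series=[[[-1.3,0.7,20],[0,0,8],60],[[0,0,30],[0,0,8],60],[[0,0,30],[0,0,8.2],60],[[0,0,30],[0,0,0],60],[[0,0,20],[0,0,0],60],[[0,0,12],[0,0,0],60],[[0,0,8],[0,0,0],60],[[0,0,0],[0,0,0],60]])

```text
time: 3.8
tcp_pos: [0.5134, 0.0109, 0.0998]
orientation: [[0.632, 0.775, -0.0], [0.775, -0.632, -0.0], [-0.0, -0.0, -1.0]]
wrist_force: [-0.1, 0.0, -0.4]
width: 0.701
finger_force: 0.0
```

```bash
python3 - <<'E'
from h import *
hold((.5135,.011,.1),50.5)
p=vision.get_image("scene");save(p,"s2.png",(270,130,390,230),5)
E
```

```text
t 3.8 tcp [0.5134 0.0109 0.0998] head 50.82 shift [ 0.1 -0.  -0.2] turn z 0.32 F [-0.1  0.  -0.4] T [-0.04  0.01  0.01] q7 -23.1 w 0.701 ff 0.0 tilt [-0.0004 -0.0002]
```

View pics/s2.png

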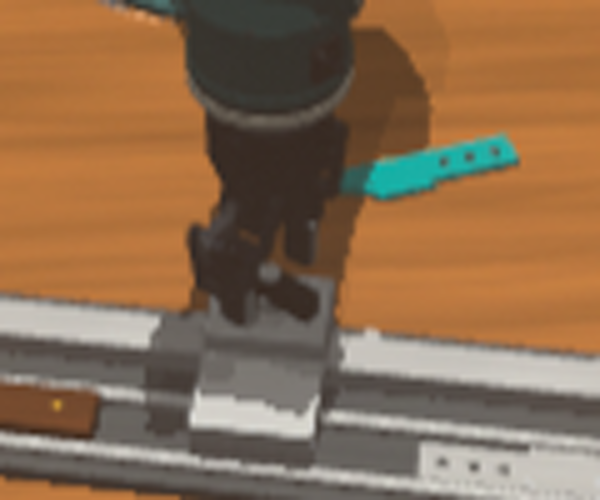

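The view shows the fingers straddling the knob bar at crop (265,290), as intended. Closing.

Emit:
arm_command(series=[[[0,0,0],[0,0,0],30],[[0,0,0],[0,0,0],10],[[0,0,0],[0,0,0],5],[[0,0,0],[0,0,0],5],[[0,0,0],[0,0,0],5],[[0,0,0],[0,0,0],5],[[0,0,0],[0,0,0],5],[[0,0,0],[0,0,0],5]], squeeze=80)

```text
time: 4.65
tcp_pos: [0.5147, 0.0104, 0.1011]
orientation: [[0.632, 0.775, 0.003], [0.775, -0.632, -0.0], [0.002, 0.002, -1.0]]
wrist_force: [2.2, -2.3, 9.1]
width: 0.204
finger_force: 78.1
```

```bash
python3 -c "
from h import *
hold((.5135,.011,.1),50.5)"
```

```text
t 4.65 tcp [0.5147 0.0104 0.1011] head 50.79 shift [-0.3 -1.3  1.1] turn z 0.29 F [ 2.2 -2.3  9.1] T [-0.73 -0.5  -0.02] q7 -23.1 w 0.204 ff 78.1 tilt [ 0.003  -0.0002]
```

Emit:
arm_command(series=[[[0,1.2,-1],[0,0,0],5],[[0,0,0],[0,0,-3],5],[[0,0,0],[0,0,-6],5],[[0,0,0],[0,0,-6],5],[[0,0,0],[0,0,-6],5],[[0,0,0],[0,0,-6],5],[[0,0,0],[0,0,-6],5],[[0,0,0],[0,0,-6],5],[[0,0,0],[0,0,0],5]])

```text
time: 5.55
tcp_pos: [0.5148, 0.0102, 0.1012]
orientation: [[0.001, 1.0, 0.001], [1.0, -0.001, 0.0], [0.0, 0.001, -1.0]]
wrist_force: [5.4, -0.2, -6.8]
width: 0.201
finger_force: 78.6
```

```bash
python3 -c "
from h import *
hold((.5145,.0105,.1),95.8)"
```

```text
t 5.55 tcp [0.5148 0.0102 0.1012] head 89.96 shift [ 0.3 -0.3  1.2] turn z -5.84 F [ 5.4 -0.2 -6.8] T [ 0.14 -1.17  0.08] q7 9.8 w 0.201 ff 78.6 tilt [0.0011 0.0001]
```

Emit:
arm_command(series=[[[0,0,0.5],[0,0,-6],5],[[0,0,0],[0,0,-6],5],[[0,0,0],[0,0,-6],5],[[0,0,0],[0,0,-6],5],[[0,0,0],[0,0,-6],5],[[0,0,0],[0,0,-6],5],[[0,0,0],[0,0,-6],5],[[0,0,0],[0,0,-3],5]])

```text
time: 6.35
tcp_pos: [0.5151, 0.0103, 0.1009]
orientation: [[-0.706, 0.708, 0.002], [0.708, 0.706, 0.0], [-0.001, 0.001, -1.0]]
wrist_force: [4.7, 1.2, -3.3]
width: 0.202
finger_force: 79.0
```

```bash
python3 -c "
from h import *
hold((.5145,.0105,.1),135)"
```

```text
t 6.35 tcp [0.5151 0.0103 0.1009] head 134.91 shift [ 0.6 -0.3  0.9] turn z -0.09 F [ 4.7  1.2 -3.3] T [ 0.29 -1.18 -0.12] q7 48.1 w 0.202 ff 79.0 tilt [0.0016 0.0002]
```

Emit:
arm_command(series=[[[0,0,0],[0,0,-4],5],[[0,0,0],[0,0,-4],5],[[0,0,0],[0,0,-4],5],[[0,0,0],[0,0,-4],5]])

```text
time: 6.75
tcp_pos: [0.5152, 0.0104, 0.1009]
orientation: [[-0.873, 0.487, 0.002], [0.487, 0.873, 0.0], [-0.001, 0.001, -1.0]]
wrist_force: [5.9, 2.1, -3.2]
width: 0.198
finger_force: 79.1
```

```bash
python3 -c "
from h import *
hold((.5145,.0105,.1),151)"
```

```text
t 6.75 tcp [0.5152 0.0104 0.1009] head 150.85 shift [ 0.6 -0.2  0.9] turn z -0.15 F [ 5.9  2.1 -3.2] T [ 0.26 -1.22 -0.15] q7 61.8 w 0.198 ff 79.1 tilt [0.0017 0.0001]
```

Emit:
arm_command(series=[[[0,0,0],[0,0,-4],5],[[0,0,0],[0,0,-4],5]])

```text
time: 6.95
tcp_pos: [0.5152, 0.0104, 0.1009]
orientation: [[-0.933, 0.361, 0.002], [0.361, 0.933, 0.0], [-0.002, 0.001, -1.0]]
wrist_force: [5.9, 1.2, -3.3]
width: 0.198
finger_force: 79.1
```

```bash
python3 -c "
from h import *
hold((.5145,.0105,.1),159)"
```

```text
t 6.95 tcp [0.5152 0.0104 0.1009] head 158.85 shift [ 0.7 -0.1  0.9] turn z -0.15 F [ 5.9  1.2 -3.3] T [ 0.36 -1.22 -0.16] q7 68.7 w 0.198 ff 79.1 tilt [0.0017 0.0002]
```

```bash
python3 - <<'E'
from h import *
O=np.array([.5145,.0105])
for n in("scene","top"):
    p=np.load(f"pics/{n}.npy",allow_pickle=True).item();C=cloud(p);X,Y,Z=C[...,0],C[...,1],C[...,2]
    near=(X>.4)&(X<.7)&(abs(Y)<.32)
    m=near&(Z>.039)&(Z<.049);P=C[m][:,:2]
    r=cv2.minAreaRect((P*1000).astype(np.float32));print(n,"z44",r)
    for yaw in(-11.5,):
        c,s=np.cos(np.radians(yaw)),np.sin(np.radians(yaw))
        ex,ey=np.array([c,s]),np.array([-s,c])
        y=(C[...,:2]-O)@ey;x=(C[...,:2]-O)@ex
        e=near&(abs(x)<12)&(Z>.03)&(abs(y)>.05)
        a=near&(abs(x)<.012)&(Z>.040)&(abs(y)>.2);print("blocks y",np.percentile(y[a&(y<0)],[1,99]),np.percentile(y[a&(y>0)],[1,99]))
        a=near&(abs(x-.07)<.016)&(Z>.036)&(abs(y)>.2);print("posts y",np.percentile(y[a&(y<0)],[1,99]),np.percentile(y[a&(y>0)],[1,99]))
        ra=near&(Z>.03)&(Z<.038)&(abs(x)<.03)&(abs(y)>.06)
        l=cv2.fitLine((C[ra][:,:2]).astype(np.float32),cv2.DIST_L1,0,.01,.01).ravel();print("rail yaw",np.degrees(np.arctan2(l[1],l[0]))%180-90,"x",np.median(x[ra]))
        pp=near&(Z>.005)&(Z<.06)&(x>.0)&(x<.14);print("base y",np.percentile(y[pp],[.2,99.8]))
    bl=[r for r in nets.cut_out(vision.get_image(n),"blank") if abs(np.median(C[r["mask"]][:,0])-.618)<.03][:1]
    for r in bl: print("blank y",np.percentile(y[r["mask"]],[1,99]))
E
```

```text
scene z44 ((554.013671875, 8.8902587890625), (538.8959350585938, 116.57513427734375), 78.3310775756836)
blocks y [-0.26083252 -0.23468639] [0.24143062 0.2732807 ]
posts y [-0.26301691 -0.20293081] [0.26285621 0.2756535 ]
rail yaw -11.869919 x 0.0001163829096850881
base y [-0.30472124  0.31137793]
blank y [0.11071293 0.24470622]
top z44 ((545.6820068359375, 8.231964111328125), (539.4611206054688, 126.48602294921875), 78.2377700805664)
blocks y [-0.26381554 -0.20323064] [0.23000666 0.27135675]
posts y [-0.26546744 -0.20026657] [0.25778261 0.2734085 ]
rail yaw -11.719734 x -0.002293421020841361
base y [-0.31606449  0.32065712]
blank y [0.10407776 0.24406705]
```

Emit:
arm_command(series=[[[-1,0.3,0],[0,0,0],5],[[0.2,1.5,0],[0,0,0],5],[[0.5,3,0],[0,0,0],5],[[0.8,4.9,0],[0,0,0],5],[[0.8,4.9,0],[0,0,0],5],[[0.8,4.9,0],[0,0,0],5],[[0.3,2,0],[0,0,0],5]])

```text
time: 7.85
tcp_pos: [0.5198, 0.0311, 0.1007]
orientation: [[-0.932, 0.362, -0.0], [0.362, 0.932, -0.0], [0.0, -0.0, -1.0]]
wrist_force: [-1.5, -3.2, 6.1]
width: 0.201
finger_force: 80.2
```

```bash
cat >> h.py <<'E'
EY=np.array([.2036,.979,0]);EX=np.array([.979,-.2036,0]);O=np.array([.5152,.0104,.1009])
def jig():
    s=ctrl.get_state();d=s["tcp_pos"]-O;R=np.array(s["orientation"])
    print("jig y %.1f x %.1f | Fy %.1f Fx %.1f Fz %.1f Tz %.2f | head %.2f ff %.0f t %.2f"%(d@EY*1e3,d@EX*1e3,s["wrist_force"]@EY,s["wrist_force"]@EX,s["wrist_force"][2],s["ft_torque"][2],np.degrees(np.arctan2(R[1,0],R[0,0])),s["finger_force"],s["time"]),"ey in tool",np.round(R.T@EY,3),"q7",round(s["joint_positions"][6],1))
E
python3 -c "
from h import *
jig()"
```

```text
jig y 21.2 x 0.3 | Fy -3.5 Fx -0.8 Fz 6.1 Tz -0.06 | head 158.76 ff 80 t 7.85 ey in tool [ 0.165  0.986 -0.   ] q7 66.3
```

Emit:
arm_command(series=[[[0.7,4,0],[0,0,0],5],[[0.8,4.9,0],[0,0,0],5],[[0.8,4.9,0],[0,0,0],5],[[0.8,4.9,0],[0,0,0],5],[[0.8,4.9,0],[0,0,0],5],[[0.8,4.9,0],[0,0,0],5],[[0.7,4,0],[0,0,0],5],[[0.3,2,0],[0,0,0],5],[[0.3,2,0],[0,0,0],5]])

```text
time: 8.75
tcp_pos: [0.5273, 0.067, 0.1007]
orientation: [[-0.932, 0.363, -0.001], [0.363, 0.932, -0.001], [0.0, -0.001, -1.0]]
wrist_force: [-3.1, -3.1, 7.9]
width: 0.203
finger_force: 80.3
```

```bash
python3 -c "
from h import *
jig()"
```

```text
jig y 57.9 x 0.3 | Fy -3.7 Fx -2.4 Fz 7.9 Tz 0.03 | head 158.74 ff 80 t 8.75 ey in tool [ 0.165  0.986 -0.001] q7 62.3
```

Emit:
arm_command(series=[[[0.2,1.2,0],[0,0,0],5],[[0.2,1.2,0],[0,0,0],5],[[0.2,1.2,0],[0,0,0],5],[[0.2,1.2,0],[0,0,0],5],[[0.2,1.2,0],[0,0,0],5],[[0.2,1.2,0],[0,0,0],5],[[0.2,1.2,0],[0,0,0],5],[[0.2,1.2,0],[0,0,0],5]])

```text
time: 9.55
tcp_pos: [0.5292, 0.0764, 0.1007]
orientation: [[-0.932, 0.363, -0.001], [0.363, 0.932, -0.001], [0.0, -0.001, -1.0]]
wrist_force: [-3.1, -2.6, 7.0]
width: 0.199
finger_force: 80.3
```

```bash
python3 -c "
from h import *
jig()"
```

```text
jig y 67.5 x 0.3 | Fy -3.2 Fx -2.5 Fz 7.0 Tz -0.03 | head 158.74 ff 80 t 9.55 ey in tool [ 0.165  0.986 -0.001] q7 61.3
```

Emit:
arm_command(series=[[[0.2,1,0],[0,0,0],5],[[0.2,1,0],[0,0,0],5],[[0.2,1,0],[0,0,0],5],[[0.2,1,0],[0,0,0],5],[[0.2,1,0],[0,0,0],5],[[0.1,1,0],[0,0,0],5],[[0.1,1,0],[0,0,0],5]])

```text
time: 10.25
tcp_pos: [0.5306, 0.0832, 0.1007]
orientation: [[-0.932, 0.363, -0.001], [0.363, 0.932, -0.001], [0.0, -0.001, -1.0]]
wrist_force: [-2.6, -3.8, 8.2]
width: 0.197
finger_force: 80.3
```

```bash
python3 -c "
from h import *
jig()"
```

```text
jig y 74.4 x 0.3 | Fy -4.2 Fx -1.7 Fz 8.2 Tz 0.03 | head 158.73 ff 80 t 10.25 ey in tool [ 0.165  0.986 -0.001] q7 60.6
```

Emit:
arm_command(series=[[[0.1,0.5,0],[0,0,0],5],[[0.1,0.5,0],[0,0,0],5],[[0.1,0.5,0],[0,0,0],5],[[0.1,0.5,0],[0,0,0],5],[[0.1,0.5,0],[0,0,0],5]])

```text
time: 10.75
tcp_pos: [0.5311, 0.0857, 0.1007]
orientation: [[-0.932, 0.363, -0.001], [0.363, 0.932, -0.001], [0.0, -0.001, -1.0]]
wrist_force: [-2.0, -3.9, 7.0]
width: 0.201
finger_force: 80.3
```

```bash
python3 -c "
from h import *
jig()"
```

```text
jig y 77.0 x 0.3 | Fy -4.2 Fx -1.2 Fz 7.0 Tz 0.03 | head 158.73 ff 80 t 10.75 ey in tool [ 0.165  0.986 -0.001] q7 60.3
```

Emit:
arm_command(series=[[[0.1,0.4,0],[0,0,0],5],[[0.1,0.4,0],[0,0,0],5],[[0,0.4,0],[0,0,0],5],[[0.1,0.4,0],[0,0,0],5]])

```text
time: 11.15
tcp_pos: [0.5314, 0.0873, 0.1007]
orientation: [[-0.932, 0.363, -0.001], [0.363, 0.932, -0.001], [0.0, -0.001, -1.0]]
wrist_force: [-1.9, -3.9, 6.3]
width: 0.197
finger_force: 80.3
```

```bash
python3 -c "
from h import *
jig()"
```

```text
jig y 78.5 x 0.3 | Fy -4.2 Fx -1.0 Fz 6.3 Tz -0.00 | head 158.73 ff 80 t 11.15 ey in tool [ 0.165  0.986 -0.001] q7 60.2
```

Emit:
arm_command(series=[[[0.1,0.4,0],[0,0,0],5],[[0,0.4,0],[0,0,0],5],[[0.1,0.4,0],[0,0,0],5]])

```text
time: 11.45
tcp_pos: [0.5317, 0.0885, 0.1007]
orientation: [[-0.932, 0.363, -0.001], [0.363, 0.932, -0.001], [0.0, -0.001, -1.0]]
wrist_force: [-2.8, -4.2, 7.2]
width: 0.199
finger_force: 80.3
```

```bash
python3 -c "
from h import *
jig()"
```

```text
jig y 79.8 x 0.2 | Fy -4.7 Fx -1.9 Fz 7.2 Tz -0.01 | head 158.73 ff 80 t 11.45 ey in tool [ 0.165  0.986 -0.001] q7 60.0
```

Emit:
arm_command(series=[[[0.1,0.4,0],[0,0,0],5],[[0,0.4,0],[0,0,0],5],[[0.1,0.4,0],[0,0,0],5]])

```text
time: 11.75
tcp_pos: [0.5319, 0.0897, 0.1007]
orientation: [[-0.932, 0.363, -0.001], [0.363, 0.932, -0.001], [0.0, -0.001, -1.0]]
wrist_force: [-2.7, -4.3, 6.7]
width: 0.199
finger_force: 80.3
```

```bash
python3 -c "
from h import *
jig()"
```

```text
jig y 81.0 x 0.2 | Fy -4.8 Fx -1.8 Fz 6.7 Tz 0.04 | head 158.73 ff 80 t 11.75 ey in tool [ 0.165  0.986 -0.001] q7 59.9
```

Emit:
arm_command(series=[[[0.1,0.4,0],[0,0,0],5],[[0,0.4,0],[0,0,0],5],[[0.1,0.4,0],[0,0,0],5]])

```text
time: 12.05
tcp_pos: [0.532, 0.0901, 0.1006]
orientation: [[-0.932, 0.363, -0.001], [0.363, 0.932, -0.002], [0.0, -0.002, -1.0]]
wrist_force: [-4.2, -9.8, 8.3]
width: 0.202
finger_force: 80.6
```

```bash
python3 -c "
from h import *
jig()
C=cloud(p:=vision.get_image('scene'));r=[r for r in nets.cut_out(p,'blank')]
for q in r: print(q['rect'],np.round(q['score'],2))
save(p,'s3.png',(310,150,430,245),6)"
```

```text
jig y 81.4 x 0.2 | Fy -10.4 Fx -2.1 Fz 8.3 Tz 0.06 | head 158.70 ff 81 t 12.05 ey in tool [ 0.166  0.986 -0.002] q7 59.8
[373.5, 253.9, 416.4, 287.2] 0.96
[406.7, 149.8, 423.9, 178.7] 0.79
[355.7, 217.8, 402.9, 229.0] 0.72
```

View pics/s3.png

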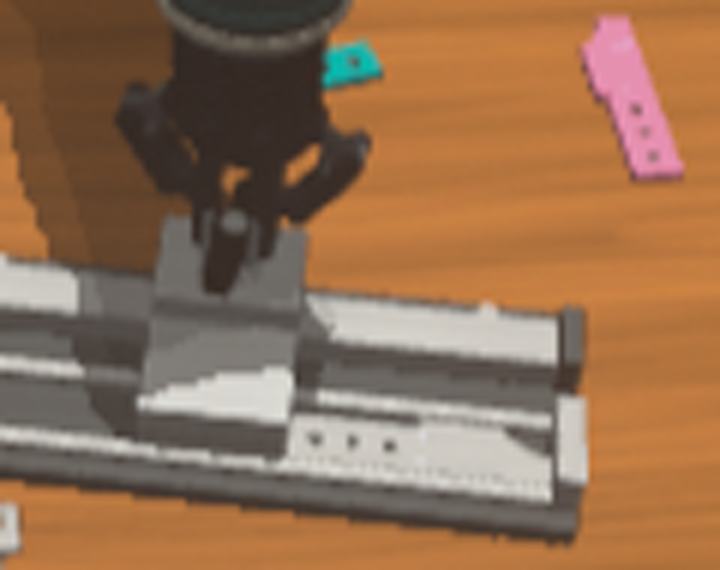

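Contact: the force rose to 10 N. The picture shows the blank between the stop at crop (290,430) and the post at (555,450) with no visible gap. Now tightening while keeping the light push.

Emit:
arm_command(series=[[[0,0,0],[0,0,3],5],[[0,0,0],[0,0,6],5],[[0,0,0],[0,0,6],5],[[0,0,0],[0,0,6],5],[[0,0,0],[0,0,3],5]])

```text
time: 12.65
tcp_pos: [0.532, 0.0899, 0.1007]
orientation: [[-0.7, 0.714, -0.001], [0.714, 0.7, -0.002], [-0.001, -0.002, -1.0]]
wrist_force: [-3.6, -8.9, 8.4]
width: 0.2
finger_force: 80.6
```

```bash
python3 -c "
from h import *
jig()"
```

```text
jig y 81.3 x 0.2 | Fy -9.5 Fx -1.8 Fz 8.4 Tz 0.22 | head 134.46 ff 81 t 12.65 ey in tool [ 0.556  0.831 -0.002] q7 39.0
```

Emit:
arm_command(series=[[[0.2,0.2,0],[0,0,6],5],[[0,0,0],[0,0,6],5],[[0,0,0],[0,0,6],5],[[0,0,0],[0,0,6],5],[[0,0,0],[0,0,6],5],[[0,0,0],[0,0,6],5]])

```text
time: 13.25
tcp_pos: [0.5319, 0.0899, 0.1008]
orientation: [[-0.147, 0.989, -0.001], [0.989, 0.147, -0.002], [-0.002, -0.002, -1.0]]
wrist_force: [-6.8, -11.2, 13.3]
width: 0.198
finger_force: 81.1
```

```bash
python3 -c "
from h import *
jig()"
```

```text
jig y 81.2 x 0.1 | Fy -12.4 Fx -4.4 Fz 13.3 Tz 0.21 | head 98.44 ff 81 t 13.25 ey in tool [ 0.939  0.345 -0.002] q7 8.3
```

Emit:
arm_command(series=[[[0,0,0],[0,0,6],5],[[0,0,0],[0,0,6],5],[[0,0,0],[0,0,6],5],[[0,0,0],[0,0,6],5],[[0,0,0],[0,0,6],5],[[0,0,0],[0,0,6],5]], squeeze=110)

```text
time: 13.85
tcp_pos: [0.5318, 0.09, 0.101]
orientation: [[0.463, 0.887, -0.001], [0.887, -0.463, -0.001], [-0.002, -0.001, -1.0]]
wrist_force: [-10.0, -11.3, 19.1]
width: 0.182
finger_force: 108.2
```

```bash
python3 -c "
from h import *
jig()"
```

```text
jig y 81.3 x 0.0 | Fy -13.1 Fx -7.5 Fz 19.1 Tz 0.32 | head 62.44 ff 108 t 13.85 ey in tool [ 0.962 -0.272 -0.002] q7 -21.9
```

Emit:
arm_command(series=[[[0,0,-0.8],[0,0,5],5],[[0,0,0],[0,0,5],5],[[0,0,0],[0,0,4],5],[[0,0,0],[0,0,4],5],[[0,0,0],[0,0,4],5],[[0,0,0],[0,0,4],5]])

```text
time: 14.45
tcp_pos: [0.5315, 0.09, 0.1014]
orientation: [[0.804, 0.595, -0.002], [0.595, -0.804, -0.002], [-0.002, 0.0, -1.0]]
wrist_force: [-6.9, -10.3, 9.5]
width: 0.183
finger_force: 108.8
```

```bash
python3 -c "
from h import *
jig()"
```

```text
jig y 81.3 x -0.2 | Fy -11.5 Fx -4.6 Fz 9.5 Tz 0.22 | head 36.53 ff 109 t 14.45 ey in tool [ 0.746 -0.665 -0.002] q7 -43.6
```

Emit:
arm_command(series=[[[0,0,0],[0,0,3],5],[[0,0,0],[0,0,3],5]])

```text
time: 14.65
tcp_pos: [0.5315, 0.0901, 0.1014]
orientation: [[0.861, 0.509, -0.002], [0.509, -0.861, -0.002], [-0.002, 0.001, -1.0]]
wrist_force: [-7.6, -10.2, 11.0]
width: 0.183
finger_force: 108.8
```

```bash
python3 -c "
from h import *
jig()"
```

```text
jig y 81.3 x -0.2 | Fy -11.5 Fx -5.3 Fz 11.0 Tz 0.38 | head 30.58 ff 109 t 14.65 ey in tool [ 0.673 -0.739 -0.002] q7 -48.5
```

Emit:
arm_command(series=[[[0,0,0],[0,0,3],5],[[0,0,0],[0,0,3],5]])

```text
time: 14.85
tcp_pos: [0.5316, 0.0901, 0.1014]
orientation: [[0.909, 0.416, -0.002], [0.416, -0.909, -0.002], [-0.002, 0.001, -1.0]]
wrist_force: [-8.0, -11.1, 11.0]
width: 0.182
finger_force: 108.9
```

```bash
python3 -c "
from h import *
jig()"
```

```text
jig y 81.3 x -0.2 | Fy -12.5 Fx -5.6 Fz 11.0 Tz 0.26 | head 24.57 ff 109 t 14.85 ey in tool [ 0.592 -0.806 -0.002] q7 -53.5
```

Emit:
arm_command(series=[[[0,0,0],[0,0,3],5],[[0,0,0],[0,0,3],5]])

```text
time: 15.05
tcp_pos: [0.5315, 0.0901, 0.1014]
orientation: [[0.948, 0.319, -0.002], [0.319, -0.948, -0.002], [-0.002, 0.001, -1.0]]
wrist_force: [-7.8, -11.0, 10.7]
width: 0.181
finger_force: 109.0
```

```bash
python3 -c "
from h import *
jig()"
```

```text
jig y 81.4 x -0.3 | Fy -12.4 Fx -5.4 Fz 10.7 Tz 0.69 | head 18.58 ff 109 t 15.05 ey in tool [ 0.505 -0.863 -0.002] q7 -58.4
```

Emit:
arm_command(series=[[[0,0,0],[0,0,2],5],[[0,0,0],[0,0,2],5]])

```text
time: 15.25
tcp_pos: [0.5315, 0.0902, 0.1014]
orientation: [[0.967, 0.253, -0.002], [0.253, -0.967, -0.002], [-0.002, 0.001, -1.0]]
wrist_force: [-8.0, -10.4, 11.9]
width: 0.179
finger_force: 111.2
```

```bash
python3 -c "
from h import *
jig()"
```

```text
jig y 81.4 x -0.3 | Fy -11.8 Fx -5.7 Fz 11.9 Tz 1.46 | head 14.68 ff 111 t 15.25 ey in tool [ 0.445 -0.895 -0.002] q7 -61.7
```

Emit:
arm_command(series=[[[0,0,0],[0,0,1.5],5],[[0,0,0],[0,0,0],5]])

```text
time: 15.45
tcp_pos: [0.5315, 0.0902, 0.1014]
orientation: [[0.973, 0.229, -0.002], [0.229, -0.973, -0.002], [-0.002, 0.002, -1.0]]
wrist_force: [-8.2, -10.4, 14.0]
width: 0.183
finger_force: 117.2
```

```bash
python3 -c "
from h import *
jig()"
```

```text
jig y 81.4 x -0.3 | Fy -11.8 Fx -5.9 Fz 14.0 Tz 1.67 | head 13.26 ff 117 t 15.45 ey in tool [ 0.423 -0.906 -0.002] q7 -62.8
```

The tight end is felt at 1.67 N m. Next I unload the push and twist, open and lift away.

Emit:
arm_command(series=[[[-0.4,0.9,0],[0,0,-1.5],5],[[-0.1,0.3,-0.8],[0,0,0],5],[[0,0,0],[0,0,0],30],[[0,0,0],[0,0,0],45],[[0,0,0],[0,0,0],50],[[0,0,0],[0,0,0],50]])

```text
time: 16.05
tcp_pos: [0.5322, 0.0906, 0.1022]
orientation: [[0.967, 0.256, 0.0], [0.256, -0.967, 0.0], [0.0, -0.0, -1.0]]
wrist_force: [0.3, 0.7, -0.5]
width: 0.588
finger_force: 0.0
```

```bash
python3 -c "
from h import *
jig()"
```

```text
jig y 81.9 x 0.4 | Fy 0.7 Fx 0.2 Fz -0.5 Tz 0.02 | head 14.80 ff 0 t 16.05 ey in tool [ 0.447 -0.894  0.   ] q7 -61.5
```

Emit:
arm_command(series=[[[0,0,-8],[0,0,0],50],[[0,0,-20],[0,0,0],50],[[0,0,-40],[0,0,0],50],[[0,0,-50],[0,0,0],50],[[-40,0,-30],[0,0,0],50],[[-45,0,0],[0,0,0],50],[[-45,0,0],[0,0,0],50],[[0,0,0],[0,0,0],50]])

```text
time: 16.85
tcp_pos: [0.4102, 0.0583, 0.2514]
orientation: [[0.967, 0.254, -0.001], [0.254, -0.967, 0.007], [0.001, -0.007, -1.0]]
wrist_force: [0.5, 0.3, -1.0]
width: 0.584
finger_force: 0.0
```

```bash
python3 - <<'E'
from h import *
jig()
for n in("scene","top"):
    p=vision.get_image(n);save(p,n+"9.png",(300,150,430,245) if n=="scene" else (230,150,400,250),5 if n=="scene" else 4)
    C=cloud(p);X,Y,Z=C[...,0],C[...,1],C[...,2]
    m=(Z>.097)&(Z<.112)&(abs(X-.5315)<.05)&(abs(Y-.09)<.05);P=C[m][:,:2]
    print(n,m.sum(),cv2.minAreaRect((P*1000).astype(np.float32)) if m.sum()>9 else "")
    for l in("scale","wrench","jar","wheel"):
        for r in nets.cut_out(p,l)[:1]: print(l,r["rect"])
E
```

```text
jig y 25.5 x -112.5 | Fy 0.4 Fx 0.4 Fz -1.0 Tz -0.01 | head 14.73 ff 0 t 16.85 ey in tool [ 0.446 -0.895  0.006] q7 -85.2
scene 103 ((530.641357421875, 91.01826477050781), (70.04476928710938, 16.30599594116211), 22.399662017822266)
scale [254.8, 203.3, 289.1, 217.9]
wrench [299.5, 234.4, 310.0, 292.3]
jar [126.7, 200.7, 163.1, 234.7]
wheel [462.4, 196.9, 512.3, 228.0]
top 90 ((528.5289916992188, 88.19879150390625), (70.98544311523438, 15.496013641357422), 22.449556350708008)
scale [349.5, 191.3, 382.4, 209.6]
wrench [329.3, 132.9, 340.9, 177.9]
jar [460.6, 188.7, 490.9, 214.1]
wheel [156.3, 167.2, 196.4, 203.0]
```

View pics/scene9.png

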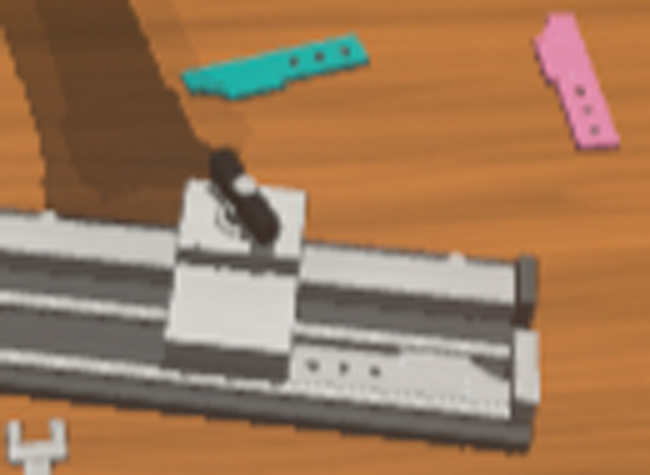

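The picture shows the blank touching both the stop at crop (290,365) and the post at (510,375). The knob bar stands at the tight end with a heading of about 22°, the scale and bench things are unmoved, and the robot is clear.

```bash
python3 -c "
from h import *
print(ctrl.hand_in())"
```

```text
the job is handed in; nothing more can be done
None
```

The job is handed in after about 17 s of robot time: I slackened the knob 1.9 rad, slid the stop about 81 mm until the blank was snug against the +y post at about 10 N, and turned the knob up to its tight end (1.67 N m felt); the final pictures show the blank touching both, the scale and bench things where they were, and the arm clear.

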